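# Hang the test weight on the keeper peg

### The arm

A 7-joint arm with a two-finger parallel gripper is mounted at the origin on the work surface. World frame = base frame: x ahead of the robot, y to its left, z up, the work surface at z = 0. Lengths are in m, angles in rad, forces in N, time in s.
With the tool pointing down it reaches from about 0.425 to 0.925 m from the base axis. Payload 6.8 kg.
Tool frame: the origin (TCP) lies at the very end of the fingers, on their centre line; the grasp point (between the pads) lies 19 mm behind it (r.grip_depth is the distance from the TCP to the grasp point, in m); z points along the fingers, y is the direction in which the jaws open and shut (so a half turn about z gives the same grasp; the last joint's range is limited). The gripper opens to 85 mm and grips with 20 to 120 N. Pads are 22 mm wide; open, the fingers measure 114 mm over their backs; the gripper's body (76 mm by 85 mm) begins 54 mm behind the grasp point. The pads swing forward as they close: fully open they stand 13 mm farther back than shut.
Start: joints at [-1.315, 0.477, 0.022, 1.555, -0.011, 1.109, -0.083], TCP at [0.24, 0.631, 0.231] pointing down, gripper open.
Joint ranges: [-2.96, 2.96], [-0.34, 2.1], [-1.41, 1.46], [0.24, 2.44], [-1.37, 4.51], [0.17, 1.92], [-2.96, 2.96]. Speed limits (rad/s): [2.39, 2.39, 3.14, 3.14, 3.14, 3.14, 3.14].

### API

Orientations are given as a rotation vector (axis times angle).
In Python, from bench import status, eyes, workorder, spotter, r gives the robot as it stands.
- The arm moves only by the tool drive_tool, never from a script. Its argument "commands" is a list of rows, each an object of numbers: "rx", "ry", "rz": the turn, a rotation vector about the world's x, y, z normalised to -1 to 1, where 1 is 8 degrees; "tx", "ty", "tz": the shift along the world's x, y, z normalised to -1 to 1, where 1 is 20 mm; "grip": the closure, from -1 (fully open) to 1 (shut). A call has 1 to 10 rows; each row shifts and turns the commanded pose from where the row before left it; what a row does not reach is not made up. A row lasts 1/8 s, in which the tool goes at most 62.5 mm and 10.7 degrees, less where a joint would pass 70% of its speed; a pose out of reach is approached as far as the arm can. A call with a number of a shift or a turn outside -1 to 1 is refused whole. A call with a gripper value outside its range is refused whole. The fingers move at their own pace and stop on an object; "grip_force" is the grip in N (left out, the last holds). Time passes only in rows, so rows that do not move let the fingers close. It gives the time, the measured TCP pose, the force and the opening at its end, in the units of the state.
- status.get_obs(): the state, without advancing time (a new reading comes with each control period).
- eyes.grab_frame(name): name is "scene" or "top"; returns a dict with "frame" (480x640x3 uint8, blue, green, red), "range_z" (480x640 float32, m along the optical axis (not along the pixel's ray), 0 where there is no reading), "fx", "fy", "cx", "cy" (pixels), "T" (4x4, takes a point from camera to world coordinates). Camera axes: x right, y down, z forward; pixel columns grow to the right and rows downward; lengths in m; the calibration is good to about 2 mm. A picture is of the moment at which its call begins.
- workorder.hand_in(): hands the job in, once; it reports no verdict.
Trained networks look in the newest picture that a camera, given by its name, has taken for a name from the list of things; names that differ only in an ending like _2 or _b are one class to them, and where a whole thing is asked for, a point or a joint stands for the part that bears it (a point fixed in the world has none). Each returns a list of dicts, best first, with "confidence" (0 to 1); they miss things now and then, are a little off and sometimes report something else, mostly with a low value. They report only what shows in the picture. A call takes as long as a camera call.
- spotter.boxes_of(camera, target): "position" ([column, row] as shares, 0 to 1, of the picture: columns of its width, rows of its height, amid what is visible of it).
- spotter.masks_of(camera, target): "mask" (480x640 bool, what is visible of it) and "position" ([column, row] as shares, 0 to 1, of the picture: columns of its width, rows of its height, amid what is visible of it).
The state is a dict: "clock": time; "joints": joint angles; "qvel": joint speeds; "tau": joint torques, N m; "tcp_pos": TCP position; "orientation": TCP orientation; "contact_force": force on the tool from outside, world axes, zero at the start; "moment": the same for the moment, N m; "grip_width": finger opening in m.
Only numpy, scipy, OpenCV 4.12 (cv2) and the standard library are available. Lean on these libraries where they do the work, as an engineer would, in place of code of your own. Each camera call takes 0.05 s, during which the arm holds its last target.

### The job

Pick up the weight with the blue disc by its black tab, push its eye onto the tester's peg so that it swings up the red drop keeper, and on until the keeper falls shut on the outer side of the plate. Then set the eye down gently on the peg and let go, so that the weight hangs still by itself; do not drop it onto the peg or push hard on the tester (the peg's height is adjustable and not known, so feel for it), and leave the yellow weight, the bottle and the tray alone.

Things in the scene. Friction and masses are not known exactly. Their poses are not given: they have to be found in the camera images.
- tester: white bench tester, fixed, with an aluminium column (50 x 46, top at z 235) from which a level steel peg sticks out. Origin: centre of the column's foot on the table; z up; x = the way the peg points, away from the column. The peg is a bar 16 wide (y -8 to 8), 10 tall, from a shoulder plate (52 wide, 36 tall, front face at x 33) to its tip at x 98; it does not give under 25 N
- peg_foot (a point): fixed reference point straight below the peg's tip, in the air (x 98, y 0, z 165 from the tester's origin; axes as the tester's). The peg sits on a height carriage clamped anywhere on a slot, so that the peg's centre line is 7 to 63 above this point (z 172 to 228). The peg's true height is not reported: feel or look for it; its x and y are true
- column_top (a point): centre of the column's top, z 235 on the tester's vertical axis; axes as the tester's. Behind the column, at tester x -110 to -390, stands the tester's white housing, 260 wide (y -130 to 130), 158 high, with a turntable up to z 192, joined to the column by an arm (z 70 to 130): keep clear
- keeper (a joint): red flap, 5 thick, 6.5 wide, hung in the forked peg tip: pivot on the peg's centre line at tester x 90, hanging to 27 below it. Rad: 0 = hanging down (shut, cannot swing outwards), to 1.48 swung up inwards, towards the column. Swings freely (under 1 N), falls back by its own weight. An eye at mid height swings it to about 1.2 and frees it once the plate's outer face is inside x 64
- load: the weight to hang, blue: a round disc (radius 28, z 0 to 30) carrying a flat upright steel plate, 8 thick, 40 wide, z 30 to 114, with the eye window near its top and a black grip tab above. 0.4 to 0.75 kg. Origin: centre of the disc's underside; z up; x = normal of the plate, y = across the plate; it looks the same after half a turn about z
- load_eye (a point): centre of the blue weight's eye, a rectangular window through the plate along x: 26 wide (y), 18 tall, z 83 to 101 above the weight's underside, so this point is at 92; axes as the weight's
- load_tab (a point): centre of the blue weight's black grip tab, 10 thick (x), 24 wide (y), z 114 to 160 above the weight's underside, so this point is at 137; axes as the weight's
- spare: bystander: a weight of the same shape and size with a yellow disc, 160 tall; origin at the centre of its underside
- bottle: bystander: white bottle with a red cap, radius 27, 130 tall, standing; origin at the centre of its underside
- tray: bystander: grey open specimen tray, 100 x 70 x 20; origin at the centre of its underside

How it is judged:
On the way, in this order (a step that is already met when the one before it is completed fails the run):
1. the blue weight is lifted off the table (height (world z) of load above 0.05 m), for 0.1 s.
2. the eye is on the peg and has swung the keeper up (value of joint keeper above 0.5 rad and x of load_eye in the frame of tester between 0.033 and 0.1 m and y of load_eye in the frame of tester between -0.012 and 0.012 m), for 0.02 s.
3. the keeper has fallen shut on the outer side of the plate (x of load_eye in the frame of tester between 0.033 and 0.086 m and y of load_eye in the frame of tester between -0.012 and 0.012 m and value of joint keeper below 0.15 rad), for 0.1 s.
At the end, for the whole second after the job is handed in: the blue weight hangs still (under 0.03 m/s) and upright within 0.15 rad on the tester's peg, its eye between shoulder and keeper (eye centre 33 to 86 mm out from the column's axis, within 12 mm of the peg's line, 162 to 230 mm high), bearing on the peg, with the keeper shut (under 0.15 rad) (all of step 3 and contact force between load and tester above 2 N and angle between load's own z axis and vertical below 0.15 rad and z of load_eye in the frame of tester between 0.162 and 0.23 m and linear speed of load below 0.03 m/s and angular speed of load below 0.3 rad/s); the robot touches nothing.
It fails at once if the tester (peg, keeper, column or housing) is struck or pressed with more than 25 N (contact force between tester and anything else above 25 N).
It fails at once if the yellow weight, the bottle or the tray is pushed more than 30 mm or the yellow weight or bottle knocked over (distance of any of spare, bottle, tray from where it was at the start of the episode above 0.03 m or angle between any of spare, bottle's own z axis and vertical above 0.5 rad).
It fails at once if the blue weight is dropped onto the peg (faster than 0.15 m/s there) ((x of load_eye in the frame of tester between 0.033 and 0.086 m and y of load_eye in the frame of tester between -0.012 and 0.012 m and value of joint keeper below 0.15 rad) and linear speed of load above 0.15 m/s).
It fails at once if the blue weight is tipped over (angle between load's own z axis and vertical above 0.7 rad).
It also fails if it takes over 72 s, if anything falls off the work surface, if the arm or the gripper's body presses on something with over 40 N, if the wrist force passes 120 N, or if a joint passes its speed limit or range.

## Working session

There is one attempt and no reset: what is moved stays moved. The work goes in short steps, Python scripts to look and compute and a tool call to move; the robot and the scene stay as the last step left them, time stands still between calls to the robot, and variables do not carry over. Pictures are saved under pics/ and viewed, and the job is handed in when it is done.

Besides the shell and the picture viewer there is one more tool, called after "Request:" by a JSON object that holds its "method" and its "body", one argument or row to a line. drive_tool: Moves the arm, as the interface text tells. Scaled input: -1 to 1 covers 20 mm each way for a shift and 8 degrees each way for a turn. Its arguments: {"type":"object","properties":{"commands":{"type":"array","items":{"type":"object","properties":{"rx":{"type":"number"},"ry":{"type":"number"},"rz":{"type":"number"},"tx":{"type":"number"},"ty":{"type":"number"},"tz":{"type":"number"},"grip":{"type":"number"}}}},"grip_force":{"type":"number"}},"required":["commands"]}

```bash
ls; mkdir -p pics; python3 - <<'E'
from bench import status, eyes, workorder, spotter, r
import cv2,numpy as np,pickle
print(status.get_obs())
for c in ["scene","top"]:
    f=eyes.grab_frame(c); cv2.imwrite(f"pics/{c}0.png",f["frame"]); pickle.dump(f,open(f"{c}0.pkl","wb"))
    print(c,f["fx"],f["cx"],f["cy"],f["T"])
    for t in ["load","spare","tester","keeper","load_tab"]:
        ms=spotter.masks_of(c,t)
        for m in ms[:3]: print(c,t,round(m["confidence"],2),m["position"],m["mask"].sum())
        if ms: np.save(f"{c}_{t}.npy",ms[0]["mask"])
E
```

```text
pics
{'clock': 0.0, 'joints': array([-1.31512668,  0.47777455,  0.0223333 ,  1.55646587, -0.01145492,
        1.10931679, -0.08312412]), 'qvel': array([-4.90686886e-04, -1.24417631e-04,  9.58375529e-04,  1.86985631e-05,
       -9.34996836e-05,  1.77485433e-03,  5.42031943e-04]), 'tau': array([ 2.04350267e-04, -5.96423578e+01,  1.60738081e+00, -2.81204742e+01,
        1.23418905e-02,  9.14461358e-03,  7.13827461e-06]), 'tcp_pos': array([0.23997355, 0.63025626, 0.23033666]), 'orientation': array([-5.68197695e-01, -3.08961833e+00,  2.87364319e-03]), 'contact_force': array([ 0.58891428, -0.92749161, -0.05938807]), 'moment': array([ 0.01963224,  0.01205293, -0.02319346]), 'grip_width': 0.0852592614603496}
scene 440.52375510494693 317.6001844136068 238.57830925909974 [[-7.95318838e-01  3.19934441e-01 -5.14888240e-01  1.05798399e+00]
 [ 6.06190927e-01  4.18754533e-01 -6.76148800e-01  6.53898353e-01]
 [-7.11503860e-04 -8.49874458e-01 -5.26984724e-01  6.26351250e-01]
 [ 0.00000000e+00  0.00000000e+00  0.00000000e+00  1.00000000e+00]]
scene load 0.79 [0.5505, 0.6796] 1440
scene spare 0.68 [0.7202, 0.6781] 1323
scene spare 0.58 [0.6189, 0.5721] 1204
scene tester 0.83 [0.3958, 0.4115] 11346
scene load_tab 0.7 [0.5506, 0.6702] 1347
top 525.7719891530601 323.158263056111 243.53088796442896 [[-0.01533016 -0.98173192  0.1896508   0.43419833]
 [-0.99980168  0.017462    0.00957487  0.06205322]
 [-0.01271164 -0.18946641 -0.98180492  0.97643205]
 [ 0.          0.          0.          1.        ]]
top load 0.56 [0.3987, 0.5] 870
top spare 0.73 [0.2944, 0.69] 1043
top tester 0.7 [0.8577, 0.5665] 30012
top tester 0.36 [0.4028, 0.499] 888
top load_tab 0.67 [0.4042, 0.4992] 921
```

View pics/scene0.png

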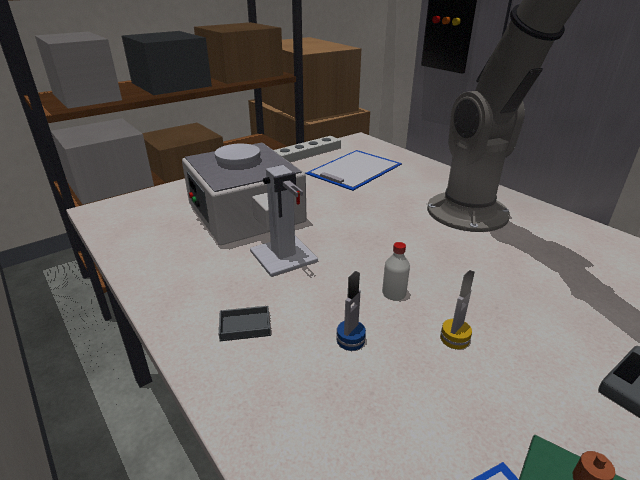

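View pics/top0.png

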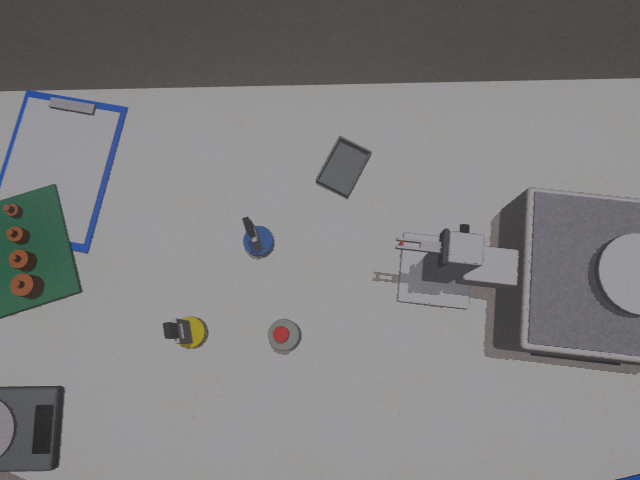

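```bash
cat > h.py <<'E'
import numpy as np,cv2,pickle
def cloud(f):
    z=f["range_z"];v,u=np.mgrid[:480,:640]
    P=np.stack([(u-f["cx"])/f["fx"]*z,(v-f["cy"])/f["fy"]*z,z],-1)
    W=P@f["T"][:3,:3].T+f["T"][:3,3]; W[z<=0]=np.nan
    return W
def rect(pts):
    (c,s,a)=cv2.minAreaRect((pts*1000).astype(np.float32)); return np.round(c,1),np.round(s,1),round(a,1)
E
python3 - <<'E'
from h import *
for c in ["scene","top"]:
    f=pickle.load(open(f"{c}0.pkl","rb"));W=cloud(f);b,g,r=[f["frame"][...,i].astype(int) for i in range(3)]
    z=W[...,2]
    print(c,"table z",np.nanmedian(z[np.abs(z)<.02]))
    m=(b>r+40)&(z>.01)&(z<.06)&(W[...,1]<.3)&(W[...,0]<.75); 
    p=W[m]; print("blue disc",len(p),rect(p[:,:2]),np.nanmax(p[:,2]))
    ctr=np.nanmedian(p[:,:2],0)
    near=(np.hypot(W[...,0]-ctr[0],W[...,1]-ctr[1])<.06)
    for lo,hi in [(.035,.08),(.1,.118),(.118,.165),(.158,.17)]:
        q=W[near&(z>lo)&(z<hi)]; 
        if len(q)>5: print(lo,hi,len(q),rect(q[:,:2]),np.round(np.median(q,0),4),q[:,2].max())
    # tester
    q=W[(z>.225)&(z<.25)&(W[...,1]<0)&(W[...,0]>.4)&(W[...,0]<.85)]
    print("coltop",len(q),rect(q[:,:2]),np.median(q[:,2]))
    q=W[(z>.004)&(z<.03)&(W[...,1]<-.05)&(W[...,1]>-.3)&(W[...,0]>.45)&(W[...,0]<.85)]
    print("foot",len(q),rect(q[:,:2]))
    q=W[(z>.165)&(z<.225)&(W[...,1]<-.0)&(W[...,1]>-.3)&(W[...,0]>.45)&(W[...,0]<.85)]
    print("peg",len(q),rect(q[:,:2]))
    m=(r>g+60)&(r>b+60)&(z>.1)&(W[...,1]<0)
    v,u=np.where(m);print("red",[(a,b,np.round(W[a,b]*1000).tolist()) for a,b in zip(v,u)][:60])
E
```

```text
scene table z 0.001295492229511419
blue disc 335 (array([ 287.8, -106.8]), array([960.2,  53.3]), 41.4) 0.033632062289551734
0.035 0.08 257 (array([625.7, 195.1]), array([42.8,  9.6]), 6.2) [0.6322 0.1959 0.0579] 0.07997116814841632
0.1 0.118 113 (array([625.8, 191.4]), array([42.8, 10.2]), 16.6) [0.6355 0.1959 0.1102] 0.11778399629586034
0.118 0.165 251 (array([626.3, 192.5]), array([27.3, 11.1]), 15.6) [0.6307 0.1952 0.1451] 0.16276015020920653
0.158 0.17 60 (array([627.2, 192.5]), array([26. , 10.3]), 17.8) [0.6281 0.1931 0.1609] 0.16276015020920653
coltop 1175 (array([  605.2, -1010.1]), array([ 410.6, 1826. ]), 0.1) 0.23586143823734518
foot 1697 (array([ 649., -177.]), array([397.9, 245.5]), 0.0)
peg 769 (array([ 561.1, -170.1]), array([108.5, 262.2]), 8.5)
red [(np.int64(16), np.int64(436), [-855.0, -903.0, 416.0]), (np.int64(16), np.int64(437), [-862.0, -903.0, 416.0]), (np.int64(16), np.int64(438), [-872.0, -905.0, 415.0]), (np.int64(16), np.int64(439), [-862.0, -891.0, 417.0]), (np.int64(17), np.int64(437), [-856.0, -897.0, 412.0]), (np.int64(17), np.int64(438), [-865.0, -89
[... 1522 characters left out ...]
[0.6253 0.1909 0.1607] 0.16506264197172704
coltop 1376 (array([ 575.5, -114. ]), array([94.7, 61.1]), 85.7) 0.23544098847220185
foot 3563 (array([ 650.2, -174. ]), array([248.6, 398.9]), 89.8)
peg 1140 (array([ 560. , -168.4]), array([216.6, 262.9]), 0.1)
red [(np.int64(241), np.int64(401), [582.0, -45.0, 220.0]), (np.int64(241), np.int64(402), [582.0, -46.0, 220.0]), (np.int64(242), np.int64(401), [581.0, -45.0, 220.0]), (np.int64(242), np.int64(402), [581.0, -46.0, 217.0]), (np.int64(243), np.int64(401), [579.0, -45.0, 219.0]), (np.int64(243), np.int64(402), [579.0, -46.0, 220.0]), (np.int64(244), np.int64(401), [578.0, -45.0, 219.0]), (np.int64(244), np.int64(402), [577.0, -46.0, 220.0])]
```

```bash
python3 - <<'E'
from h import *
a=cv2.imread("pics/top0.png")[190:300,220:520];b=cv2.imread("pics/scene0.png")[150:360,230:410]
cv2.imwrite("pics/a.png",cv2.resize(a,None,fx=2.6,fy=2.6,interpolation=cv2.INTER_CUBIC))
cv2.imwrite("pics/b.png",cv2.resize(b,None,fx=2.8,fy=2.8,interpolation=cv2.INTER_CUBIC))
E
```

```text
(no output)
```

View pics/a.png

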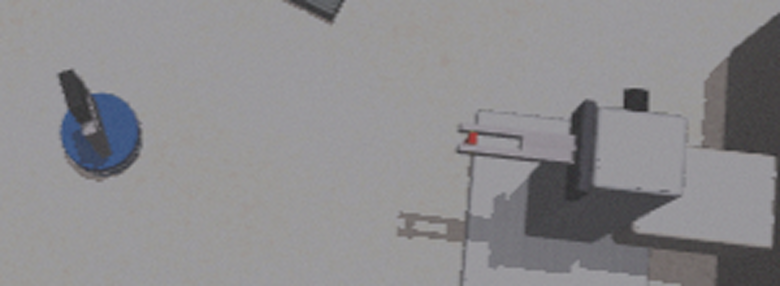

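View pics/b.png

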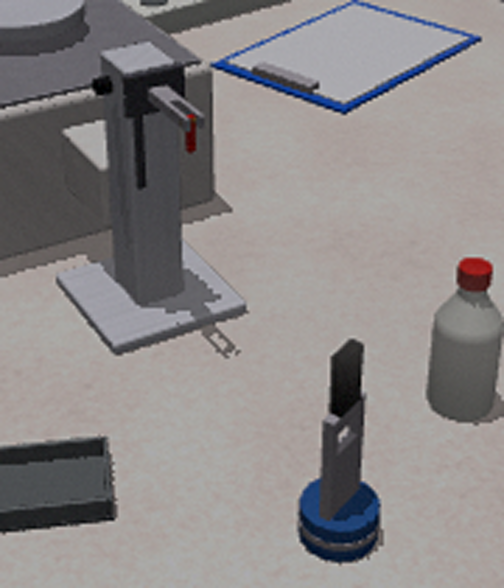

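```bash
python3 - <<'E'
from h import *
for c in ["scene","top"]:
    f=pickle.load(open(f"{c}0.pkl","rb"));W=cloud(f);z=W[...,2];x=W[...,0];y=W[...,1]
    q=W[(z>.228)&(z<.245)&(y<-.05)&(y>-.25)&(x>.5)&(x<.65)]
    print(c,"coltop",len(q),rect(q[:,:2]),np.median(q[:,2]),np.percentile(q[:,:2],[1,99],axis=0))
    q=W[(z>.19)&(z<.228)&(y<-.02)&(y>-.16)&(x>.55)&(x<.61)]
    print("peg",len(q),rect(q[:,:2]))
    for a in np.arange(-.12,-.02,.01):
        s=q[(q[:,1]>a)&(q[:,1]<a+.01)]
        if len(s): print(round(a,3),len(s),np.round(np.r_[s[:,0].min(),s[:,0].max(),np.median(s[:,2]),s[:,2].max(),s[:,2].min()],4))
    q=W[(z>.006)&(z<.02)&(y<-.03)&(y>-.25)&(x>.45)&(x<.7)]
    print("foot",len(q),rect(q[:,:2]))
    q=W[(z>.04)&(z<.16)&(y<-.03)&(y>-.2)&(x>.5)&(x<.65)]
    print("colbody",len(q),rect(q[:,:2]))
    # housing
    q=W[(z>.15)&(z<.165)&(y<-.2)&(y>-.6)&(x>.3)&(x<.85)]
    print("housing",len(q),rect(q[:,:2]))
    # spare, bottle, tray
    for n in ["spare"]:
        m=np.load(f"{c}_{n}.npy"); q=W[m]; q=q[q[:,2]>.02]; print(n,np.nanmedian(q,0))
    q=W[(z>.01)&(y<.5)&(y>-.03)&(x>.35)&(x<.8)]
    lab=np.round(q[:,:2]/.03).astype(int); import collections
    print(sorted([(tuple(int(i)*30 for i in k),v) for k,v in collections.Counter(map(tuple,lab)).items() if v>25]))
E
```

```text
scene coltop 296 (array([ 570.5, -128.5]), array([61.2, 52. ]), 86.2) 0.23550252342661604 [[ 0.54630198 -0.15755474]
 [ 0.59683763 -0.09844912]]
peg 532 (array([575. , -98.6]), array([ 49.1, 124.1]), 10.6)
-0.12 36 [0.5631 0.5971 0.1951 0.2273 0.19  ]
-0.11 145 [0.5513 0.5985 0.2151 0.228  0.1904]
-0.1 41 [0.5502 0.5816 0.2219 0.2275 0.2057]
-0.09 24 [0.5668 0.5827 0.2215 0.2232 0.2121]
-0.08 27 [0.5657 0.5841 0.2209 0.223  0.2128]
-0.07 24 [0.5683 0.5852 0.2202 0.2243 0.2131]
-0.06 24 [0.57   0.5883 0.2201 0.2235 0.2118]
-0.05 63 [0.5713 0.5881 0.2115 0.2232 0.19  ]
-0.04 22 [0.5724 0.5885 0.2176 0.2225 0.2127]
foot 1254 (array([ 546.3, -155.7]), array([182.9, 169.1]), 82.1)
colbody 1311 (array([ 571.9, -152.1]), array([45.6, 95.3]), 0.2)
housing 2839 (array([ 537. , -376.6]), array([276.2, 259.6]), 82.5)
spare [0.47063877 0.31709966 0.05622386]
[((450, 120), 32), ((450, 150), 320), ((450, 180), 168), ((450, 300), 152), ((450, 330), 288), ((480, 120), 102), ((480, 150), 503), ((480, 300), 247), ((480, 330), 516), ((600, 180), 131), ((600, 210), 61), ((630, 180), 273), ((630, 210), 6
[... 632 characters left out ...]
07 0.2239 0.2013]
-0.04 15 [0.5723 0.5883 0.2215 0.2234 0.2162]
foot 2666 (array([ 571.9, -143.7]), array([206.2, 216. ]), 82.8)
colbody 1221 (array([ 559.6, -153.7]), array([93.2, 60.5]), 89.2)
housing 15110 (array([ 541.7, -332.7]), array([181.9, 260.1]), 82.6)
spare [0.46066743 0.30755735 0.05511635]
[((420, 120), 35), ((420, 150), 53), ((450, 120), 310), ((450, 150), 280), ((450, 300), 585), ((450, 330), 29), ((480, 120), 69), ((480, 150), 101), ((480, 300), 386), ((480, 330), 40), ((600, 180), 237), ((600, 210), 79), ((630, 180), 368), ((630, 210), 112), ((660, 180), 44), ((720, 30), 67), ((720, 60), 46), ((750, 0), 45), ((750, 60), 29), ((750, 90), 37), ((780, 0), 29), ((780, 60), 52)]
```

Request:
{"method": "drive_tool", "body": {
  "commands": [
    {"tx": 0.88,"ty": -1,"rz": 0.2,"grip": -1},
    {"tx": 0.88,"ty": -1,"rz": 0.2,"grip": -1},
    {"tx": 0.88,"ty": -1,"rz": 0.2,"grip": -1},
    {"tx": 0.88,"ty": -1,"rz": 0.2,"grip": -1},
    {"tx": 0.88,"ty": -1,"rz": 0.2,"grip": -1},
    {"tx": 0.88,"ty": -1,"rz": 0.2,"grip": -1},
    {"tx": 0.88,"ty": -1,"rz": 0.2,"grip": -1},
    {"tx": 0.88,"ty": -1,"rz": 0.2,"grip": -1},
    {"tx": 0.88,"ty": -1,"rz": 0.2,"grip": -1},
    {"tx": 0.88,"ty": -1,"rz": 0.2,"grip": -1}
  ]
}}

```text
validation failed for argument at $.co...
```

Request:
{"method": "drive_tool", "body": {
  "commands": [
    {"tx": 0.88,"ty": -1,"rz": 0.2,"grip": -1},
    {"tx": 0.88,"ty": -1,"rz": 0.2,"grip": -1},
    {"tx": 0.88,"ty": -1,"rz": 0.2,"grip": -1},
    {"tx": 0.88,"ty": -1,"rz": 0.2,"grip": -1},
    {"tx": 0.88,"ty": -1,"rz": 0.2,"grip": -1},
    {"tx": 0.88,"ty": -1,"rz": 0.2,"grip": -1},
    {"tx": 0.88,"ty": -1,"rz": 0.2,"grip": -1},
    {"tx": 0.88,"ty": -1,"rz": 0.2,"grip": -1},
    {"tx": 0.88,"ty": -1,"rz": 0.2,"grip": -1},
    {"tx": 0,"ty": 0,"rz": 0,"grip": -1}
  ]
}}

```text
validation failed for argument at $.co...
```

Request:
{"method": "drive_tool", "body": {
  "commands": [
    {"tx": 0.88,"ty": -0.98,"tz": 0.0,"rx": 0.0,"ry": 0.0,"rz": 0.2,"grip": -1.0}
  ]
}}

```text
clock: 0.72
tcp_pos: [0.2555, 0.6126, 0.2311]
orientation: [-0.518, -3.097, -0.001]
contact_force: [1.0, 0.1, -0.8]
grip_width: 0.0856
```

Request:
{"method": "drive_tool", "body": {
  "commands": [
    {"tx": 0.84,"ty": -0.95,"tz": 0,"rx": 0,"ry": 0,"rz": 0.2,"grip": -1},
    {"tx": 0.84,"ty": -0.95,"tz": 0,"rx": 0,"ry": 0,"rz": 0.2,"grip": -1},
    {"tx": 0.84,"ty": -0.95,"tz": 0,"rx": 0,"ry": 0,"rz": 0.2,"grip": -1},
    {"tx": 0.84,"ty": -0.95,"tz": 0,"rx": 0,"ry": 0,"rz": 0.2,"grip": -1},
    {"tx": 0.84,"ty": -0.95,"tz": 0,"rx": 0,"ry": 0,"rz": 0.2,"grip": -1},
    {"tx": 0.84,"ty": -0.95,"tz": 0,"rx": 0,"ry": 0,"rz": 0.2,"grip": -1},
    {"tx": 0.84,"ty": -0.95,"tz": 0,"rx": 0,"ry": 0,"rz": 0.2,"grip": -1},
    {"tx": 0.84,"ty": -0.95,"tz": 0,"rx": 0,"ry": 0,"rz": 0.2,"grip": -1},
    {"tx": 0.84,"ty": -0.95,"tz": 0,"rx": 0,"ry": 0,"rz": 0.2,"grip": -1},
    {"tx": 0.84,"ty": -0.95,"tz": 0,"rx": 0,"ry": 0,"rz": 0.2,"grip": -1}
  ]
}}

```text
clock: 1.98
tcp_pos: [0.4263, 0.4206, 0.2315]
orientation: [0.088, 3.14, 0.0]
contact_force: [-0.1, 0.4, -1.3]
grip_width: 0.0856
```

Request:
{"method": "drive_tool", "body": {
  "commands": [
    {"tx": 0.84,"ty": -0.95,"tz": 0,"rx": 0,"ry": 0,"rz": 0.2,"grip": -1},
    {"tx": 0.84,"ty": -0.95,"tz": 0,"rx": 0,"ry": 0,"rz": 0.2,"grip": -1},
    {"tx": 0.84,"ty": -0.95,"tz": 0,"rx": 0,"ry": 0,"rz": 0.2,"grip": -1},
    {"tx": 0.84,"ty": -0.95,"tz": 0,"rx": 0,"ry": 0,"rz": 0.2,"grip": -1},
    {"tx": 0.84,"ty": -0.95,"tz": 0,"rx": 0,"ry": 0,"rz": 0.2,"grip": -1},
    {"tx": 0.84,"ty": -0.95,"tz": 0,"rx": 0,"ry": 0,"rz": 0.2,"grip": -1},
    {"tx": 0.84,"ty": -0.95,"tz": 0,"rx": 0,"ry": 0,"rz": 0.2,"grip": -1},
    {"tx": 0.84,"ty": -0.95,"tz": 0,"rx": 0,"ry": 0,"rz": 0.2,"grip": -1},
    {"tx": 0.84,"ty": -0.95,"tz": 0,"rx": 0,"ry": 0,"rz": 0.2,"grip": -1},
    {"tx": 0,"ty": 0,"tz": 0,"rx": 0,"ry": 0,"rz": 0,"grip": -1}
  ]
}}

```text
clock: 3.22
tcp_pos: [0.5784, 0.2478, 0.2314]
orientation: [-0.299, 3.127, -0.002]
contact_force: [-0.5, 0.3, 0.4]
grip_width: 0.0852
```

Request:
{"method": "drive_tool", "body": {
  "commands": [
    {"tx": 0.8,"ty": -0.94,"tz": 0,"rx": 0,"ry": 0,"rz": 0.23,"grip": -1},
    {"tx": 0.8,"ty": -0.94,"tz": 0,"rx": 0,"ry": 0,"rz": 0.23,"grip": -1},
    {"tx": 0.8,"ty": -0.94,"tz": 0,"rx": 0,"ry": 0,"rz": 0.23,"grip": -1},
    {"tx": 0,"ty": 0,"tz": 0,"rx": 0,"ry": 0,"rz": 0,"grip": -1},
    {"tx": 0,"ty": 0,"tz": 0,"rx": 0,"ry": 0,"rz": 0,"grip": -1}
  ]
}}

```text
clock: 3.85
tcp_pos: [0.6239, 0.1957, 0.2312]
orientation: [0.457, -3.107, -0.002]
contact_force: [-0.1, 0.1, 0.1]
grip_width: 0.0853
```

```bash
python3 - <<'E'
from h import *
from bench import eyes,status
o=status.get_obs();print(o["tcp_pos"],o["orientation"],o["joints"])
for c in ["scene","top"]:
    f=eyes.grab_frame(c); cv2.imwrite(f"pics/{c}1.png",f["frame"])
E
```

```text
[0.62394045 0.19571683 0.2312151 ] [ 4.57101651e-01 -3.10746759e+00 -1.78842167e-03] [-0.44864181  0.44240049  0.06895338  1.61243423 -0.03473615  1.08832047
  1.49272209]
```

View pics/scene1.png

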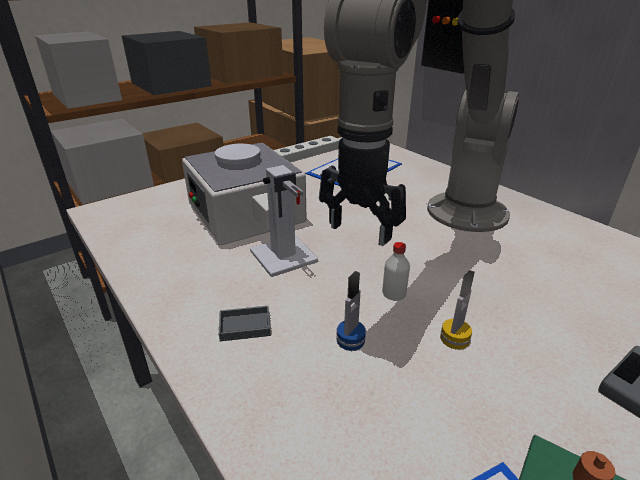

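Request:
{"method": "drive_tool", "body": {
  "commands": [
    {"tx": 0.12,"ty": -0.22,"tz": 0,"rx": 0,"ry": 0,"rz": 0,"grip": -1},
    {"tx": 0,"ty": 0,"tz": -0.75,"rx": 0,"ry": 0,"rz": 0,"grip": -1},
    {"tx": 0,"ty": 0,"tz": -0.75,"rx": 0,"ry": 0,"rz": 0,"grip": -1},
    {"tx": 0,"ty": 0,"tz": -0.75,"rx": 0,"ry": 0,"rz": 0,"grip": -1},
    {"tx": 0,"ty": 0,"tz": -0.75,"rx": 0,"ry": 0,"rz": 0,"grip": -1},
    {"tx": 0,"ty": 0,"tz": -0.75,"rx": 0,"ry": 0,"rz": 0,"grip": -1},
    {"tx": 0,"ty": 0,"tz": -0.75,"rx": 0,"ry": 0,"rz": 0,"grip": -1},
    {"tx": 0,"ty": 0,"tz": -0.75,"rx": 0,"ry": 0,"rz": 0,"grip": -1},
    {"tx": 0,"ty": 0,"tz": 0,"rx": 0,"ry": 0,"rz": 0,"grip": -1},
    {"tx": 0,"ty": 0,"tz": 0,"rx": 0,"ry": 0,"rz": 0,"grip": -1}
  ]
}}

```text
clock: 5.2
tcp_pos: [0.6277, 0.1895, 0.1267]
orientation: [-0.455, 3.108, 0.0]
contact_force: [0.3, -0.3, 0.5]
grip_width: 0.0854
```

```bash
python3 - <<'E'
from h import *
from bench import eyes,status
for c in ["scene","top"]:
    f=eyes.grab_frame(c); a=f["frame"][200:360,260:440] if c=="scene" else f["frame"][150:310,170:350]
    cv2.imwrite(f"pics/{c}2.png",cv2.resize(a,None,fx=3,fy=3))
E
```

```text
(no output)
```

View pics/scene2.png

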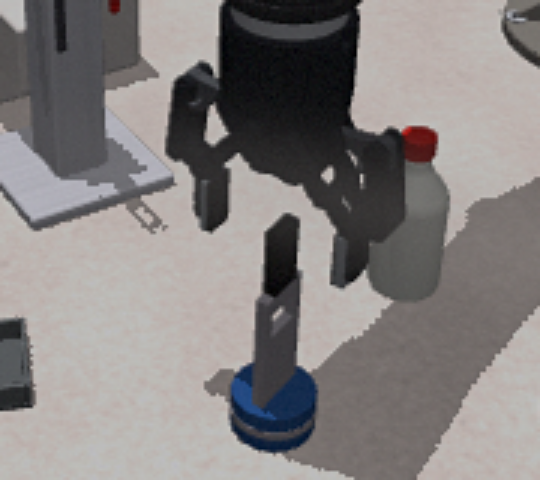

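View pics/top2.png

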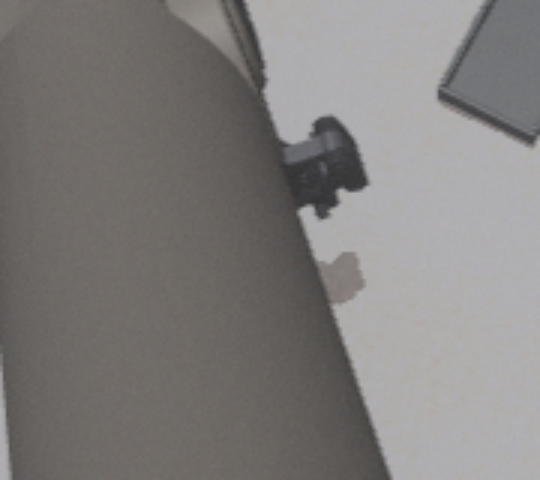

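```bash
python3 - <<'E'
from h import *
from bench import eyes,status
f=eyes.grab_frame("scene");W=cloud(f)
T=np.linalg.inv(f["T"])
for p in [(.6277,.1895,.1267),(.6263,.1913,.16),(.6263,.1913,.114)]:
    q=T[:3,:3]@np.array(p)+T[:3,3]; print(p,q[0]/q[2]*f["fx"]+f["cx"],q[1]/q[2]*f["fy"]+f["cy"])
# crop -> px
for (u,v) in [(212,215),(212,195),(345,270),(345,250),(283,230),(283,270)]:
    a,b=260+u//3,200+v//3; print((a,b),np.round(W[b,a]*1000))
E
```

```text
(0.6277, 0.1895, 0.1267) 351.26808813673193 289.5917125547003
(0.6263, 0.1913, 0.16) 353.2765913157063 274.97630219741313
(0.6263, 0.1913, 0.114) 352.2202364587614 295.2725401207284
(330, 271) [647. 151. 154.]
(330, 265) [648. 152. 169.]
(375, 290) [621. 241. 155.]
(375, 283) [621. 240. 169.]
(354, 276) [628. 195. 161.]
(354, 290) [628. 197. 131.]
```

Request:
{"method": "drive_tool", "body": {
  "commands": [
    {"tx": -0.05,"ty": 0.08,"tz": 0,"rx": 0,"ry": 0,"rz": 0,"grip": 1},
    {"tx": 0,"ty": 0,"tz": 0,"rx": 0,"ry": 0,"rz": 0,"grip": 1},
    {"tx": 0,"ty": 0,"tz": 0,"rx": 0,"ry": 0,"rz": 0,"grip": 1},
    {"tx": 0,"ty": 0,"tz": 0,"rx": 0,"ry": 0,"rz": 0,"grip": 1},
    {"tx": 0,"ty": 0,"tz": 0,"rx": 0,"ry": 0,"rz": 0,"grip": 1},
    {"tx": 0,"ty": 0,"tz": 0,"rx": 0,"ry": 0,"rz": 0,"grip": 1}
  ],
  "grip_force": 60
}}

```text
clock: 6.1
tcp_pos: [0.6266, 0.191, 0.1265]
orientation: [-0.455, 3.108, 0.0]
contact_force: [1.1, -0.1, 1.0]
grip_width: 0.009
```

Request:
{"method": "drive_tool", "body": {
  "commands": [
    {"tx": 0,"ty": 0,"tz": 0.5,"rx": 0,"ry": 0,"rz": 0,"grip": 1},
    {"tx": 0,"ty": 0,"tz": 0.8,"rx": 0,"ry": 0,"rz": 0,"grip": 1},
    {"tx": 0,"ty": 0,"tz": 0.8,"rx": 0,"ry": 0,"rz": 0,"grip": 1},
    {"tx": 0,"ty": 0,"tz": 0.8,"rx": 0,"ry": 0,"rz": 0,"grip": 1},
    {"tx": 0,"ty": 0,"tz": 0.8,"rx": 0,"ry": 0,"rz": 0,"grip": 1},
    {"tx": 0,"ty": 0,"tz": 0.8,"rx": 0,"ry": 0,"rz": 0,"grip": 1},
    {"tx": 0,"ty": 0,"tz": 0.8,"rx": 0,"ry": 0,"rz": 0,"grip": 1},
    {"tx": 0,"ty": 0,"tz": 0.7,"rx": 0,"ry": 0,"rz": 0,"grip": 1},
    {"tx": 0,"ty": 0,"tz": 0.15,"rx": 0,"ry": 0,"rz": 0,"grip": 1},
    {"tx": 0,"ty": 0,"tz": 0,"rx": 0,"ry": 0,"rz": 0,"grip": 1}
  ]
}}

```text
clock: 7.35
tcp_pos: [0.6262, 0.191, 0.2491]
orientation: [0.456, -3.108, 0.0]
contact_force: [1.0, -0.1, -6.3]
grip_width: 0.0091
```

Request:
{"method": "drive_tool", "body": {
  "commands": [
    {"tx": -0.2,"ty": -0.8,"tz": 0,"rx": 0,"ry": 0,"rz": -0.33,"grip": 1},
    {"tx": -0.2,"ty": -0.9,"tz": 0,"rx": 0,"ry": 0,"rz": -0.33,"grip": 1},
    {"tx": -0.2,"ty": -0.9,"tz": 0,"rx": 0,"ry": 0,"rz": -0.33,"grip": 1},
    {"tx": -0.2,"ty": -0.9,"tz": 0,"rx": 0,"ry": 0,"rz": -0.33,"grip": 1},
    {"tx": -0.2,"ty": -0.9,"tz": 0,"rx": 0,"ry": 0,"rz": -0.33,"grip": 1},
    {"tx": -0.2,"ty": -0.9,"tz": 0,"rx": 0,"ry": 0,"rz": -0.33,"grip": 1},
    {"tx": -0.2,"ty": -0.9,"tz": 0,"rx": 0,"ry": 0,"rz": -0.33,"grip": 1},
    {"tx": -0.2,"ty": -0.9,"tz": 0,"rx": 0,"ry": 0,"rz": -0.33,"grip": 1},
    {"tx": -0.2,"ty": -0.9,"tz": 0,"rx": 0,"ry": 0,"rz": -0.33,"grip": 1},
    {"tx": 0,"ty": 0,"tz": 0,"rx": 0,"ry": 0,"rz": 0,"grip": 1}
  ]
}}

```text
clock: 8.6
tcp_pos: [0.5901, 0.0283, 0.2494]
orientation: [-0.201, -3.135, 0.002]
contact_force: [0.0, 1.3, -6.8]
grip_width: 0.0091
```

```bash
python3 - <<'E'
from h import *
from bench import eyes,status
o=status.get_obs();print(o["tcp_pos"],o["orientation"],o["contact_force"])
for c in ["scene","top"]:
    f=eyes.grab_frame(c); pickle.dump(f,open(f"{c}3.pkl","wb"));a=f["frame"][120:320,200:440] if c=="scene" else f["frame"][150:310,300:500]
    cv2.imwrite(f"pics/{c}3.png",cv2.resize(a,None,fx=3,fy=3))
E
```

```text
[0.59005406 0.0283445  0.24942409] [-2.00740656e-01 -3.13515799e+00  1.72473561e-03] [ 0.04118034  1.29125469 -6.78415194]
```

View pics/scene3.png

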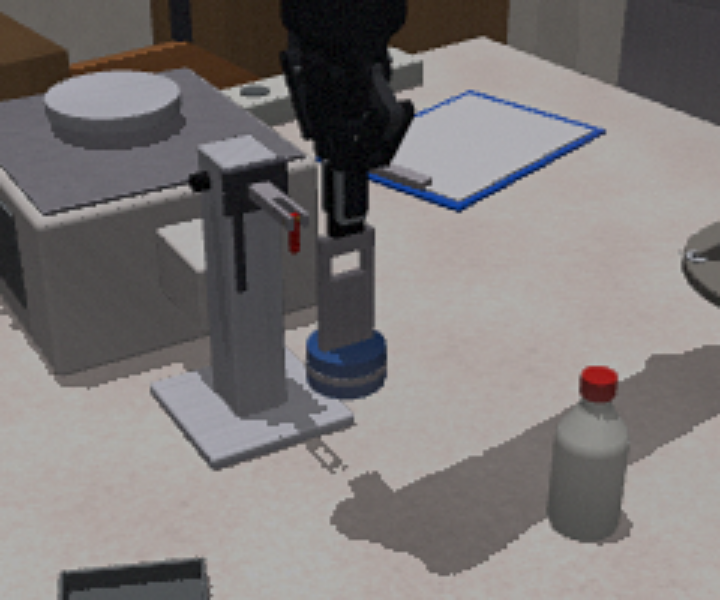

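View pics/top3.png

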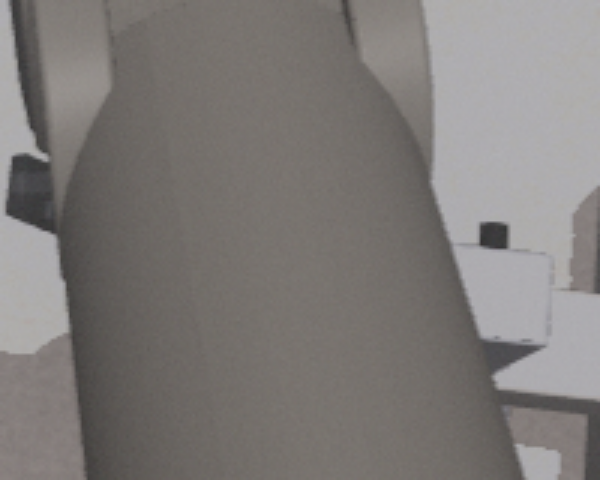

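```bash
cat > fit.py <<'E'
from h import *
th=np.deg2rad(82.5);O=np.array([.568,-.1335])
def tf(W):
    d=W[...,:2]-O; X=d[...,0]*np.cos(th)+d[...,1]*np.sin(th); Y=-d[...,0]*np.sin(th)+d[...,1]*np.cos(th)
    return np.stack([X,Y,W[...,2]],-1)*1000
E
python3 - <<'E'
from fit import *
f=pickle.load(open("scene3.pkl","rb"));t=tf(cloud(f))
tcp=tf(np.array([.5901,.0283,.2494]));print("tcp",tcp)
# peg
X,Y,Z=t[...,0],t[...,1],t[...,2]
for a in range(40,100,10):
    s=t[(X>a)&(X<a+10)&(abs(Y)<16)&(Z>195)&(Z<230)]
    print(a,len(s),s.min(0).round(1),s.max(0).round(1), np.median(s[s[:,2]>215,2]).round(1))
m=(X>tcp[0]-15)&(X<tcp[0]+15)&(abs(Y-tcp[1])<30)
for a in range(150,250,6):
    s=t[m&(Z>a)&(Z<a+6)]
    if len(s):print(a,len(s),s.min(0).round(1),s.max(0).round(1),np.median(s,0).round(1))
fr=f["frame"]
# eye window rows in column through middle
u0=200+346//3
for v in range(190,220): print(v,fr[v,u0],np.round(t[v,u0],0))
E
```

```text
tcp [163.30040742  -0.79179354 249.4       ]
40 22 [ 40.4  -8.7 214. ] [ 49.7   7.7 224.3] 222.0
50 25 [ 50.1  -8.5 212.4] [ 59.7   7.5 223.4] 221.6
60 28 [ 60.4  -9.7 213.4] [ 70.    7.9 223.2] 220.6
70 20 [ 70.   -8.5 214. ] [ 79.7   6.4 222.8] 220.5
80 35 [ 80.4  -9.  197. ] [ 90.    8.9 223.4] 221.1
90 54 [ 90.  -8. 196.] [ 98.5   8.2 223. ] 219.7
150 116 [148.6 -29.  150.7] [178.1  27.  155.9] [170.5 -11.  154. ]
156 47 [161.5 -21.2 156. ] [173.6  20.1 161.9] [167.6  -2.7 159. ]
162 49 [163.7 -21.2 162.2] [170.8  19.7 168. ] [168.   -2.6 165. ]
168 47 [161.4 -20.7 168.1] [170.9  20.7 173.9] [167.7  -1.9 171. ]
174 50 [163.5 -21.1 174. ] [170.1  20.4 180. ] [167.7  -2.4 177. ]
180 49 [162.9 -20.6 180.1] [170.9  19.7 186. ] [1.678e+02 1.000e-01 1.831e+02]
186 51 [162.7 -20.9 186.3] [172.3  19.8 191.9] [167.9  -1.8 189.5]
192 48 [163.7 -20.7 192.1] [169.9  19.8 198. ] [167.5  -1.5 195.2]
198 45 [163.9 -20.8 198.1] [170.   19.4 204. ] [168.1  -2.  200.9]
204 65 [160.1 -20.4 204. ] [170.6  20.1 209.9] [167.6  -0.  206.7]
210 27 [161.5 -20.9 210.2] [170.6  19.  215.9] [166.1 -11.7 213
[... 689 characters left out ...]
 57 62] [167.  -1. 236.]
200 [62 60 61] [167.  -1. 234.]
201 [61 59 59] [169.  -2. 232.]
202 [58 56 57] [168.  -1. 230.]
203 [52 50 51] [167.  -1. 227.]
204 [108 108 112] [167.  -1. 225.]
205 [169 174 177] [-209.  211.   -2.]
206 [170 173 176] [-196.  203.    3.]
207 [164 167 174] [-194.  203.    0.]
208 [165 169 176] [-185.  198.    2.]
209 [167 172 179] [-182.  196.    1.]
210 [131 131 134] [162.   2. 208.]
211 [86 81 84] [164.   1. 207.]
212 [73 67 71] [168.  -2. 207.]
213 [62 59 58] [168.  -1. 205.]
214 [62 58 59] [167.  -1. 202.]
215 [58 55 58] [165.  -0. 199.]
216 [59 54 56] [169.  -2. 199.]
217 [63 60 62] [167.  -1. 195.]
218 [59 55 57] [168.  -2. 194.]
219 [58 55 57] [168.  -2. 191.]
```

Request:
{"method": "drive_tool", "body": {
  "commands": [
    {"tx": -0.063,"ty": -0.475,"tz": 0,"rx": 0,"ry": 0,"rz": 0,"grip": 1},
    {"tx": -0.063,"ty": -0.475,"tz": 0,"rx": 0,"ry": 0,"rz": 0,"grip": 1},
    {"tx": -0.063,"ty": -0.475,"tz": 0,"rx": 0,"ry": 0,"rz": 0,"grip": 1},
    {"tx": -0.063,"ty": -0.475,"tz": 0,"rx": 0,"ry": 0,"rz": 0,"grip": 1},
    {"tx": -0.063,"ty": -0.475,"tz": 0,"rx": 0,"ry": 0,"rz": 0,"grip": 1},
    {"tx": 0,"ty": 0,"tz": 0,"rx": 0,"ry": 0,"rz": 0,"grip": 1},
    {"tx": 0,"ty": 0,"tz": 0,"rx": 0,"ry": 0,"rz": 0,"grip": 1}
  ]
}}

```text
clock: 9.57
tcp_pos: [0.5841, -0.016, 0.2493]
orientation: [0.194, 3.136, 0.001]
contact_force: [-0.4, -0.3, -6.2]
grip_width: 0.0096
```

```bash
cat > chk.py <<'E'
import sys
from fit import *
from bench import eyes,status
o=status.get_obs();print(o["tcp_pos"].round(4),o["orientation"].round(3),o["contact_force"].round(1),"tester frame tcp",tf(o["tcp_pos"]).round(1))
f=eyes.grab_frame("scene");t=tf(cloud(f));X,Y,Z=t[...,0],t[...,1],t[...,2]; c=tf(o["tcp_pos"])
s=t[(abs(X-c[0]-4)<5)&(abs(Y-c[1])<30)&(Z>165)&(Z<200)]
print("plate face X",np.median(s[:,0]).round(1),"Y",np.percentile(s[:,1],[2,98]).round(1))
s=t[(abs(X-c[0]-4)<8)&(abs(Y-c[1])<30)&(Z>225)&(Z<260)];s=s[(abs(s[:,1])>14)]
if len(s):print("plate top",np.percentile(s[:,2],98).round(1))
a=f["frame"][150:250,250:370]
cv2.imwrite(f"pics/{sys.argv[1]}.png",cv2.resize(a,None,fx=6,fy=6,interpolation=cv2.INTER_CUBIC))
E
python3 chk.py s4
```

```text
[ 0.5841 -0.016   0.2493] [1.940e-01 3.136e+00 1.000e-03] [-0.4 -0.3 -6.2] tester frame tcp [118.6  -0.7 249.3]
plate face X 123.2 Y [-20.3  18.9]
plate top 238.8
```

View pics/s4.png

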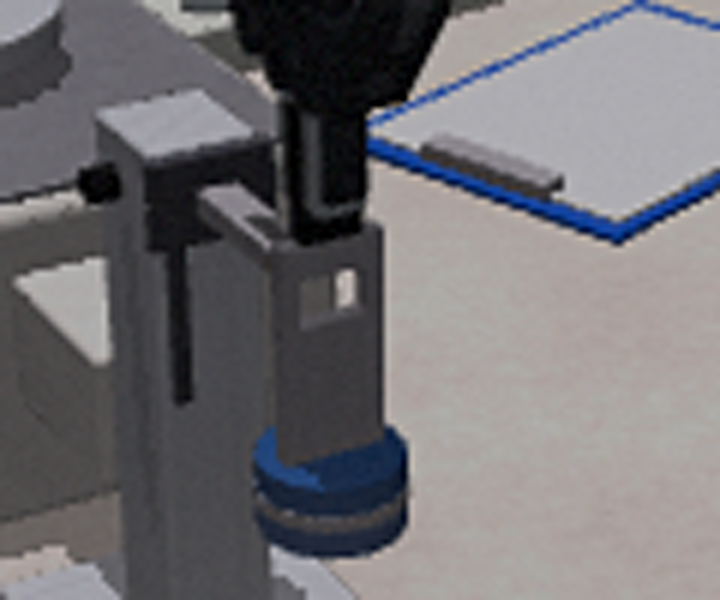

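Request:
{"method": "drive_tool", "body": {
  "commands": [
    {"tx": -0.033,"ty": -0.25,"tz": 0,"rx": 0,"ry": 0,"rz": 0,"grip": 1},
    {"tx": -0.033,"ty": -0.25,"tz": 0,"rx": 0,"ry": 0,"rz": 0,"grip": 1},
    {"tx": -0.033,"ty": -0.25,"tz": 0,"rx": 0,"ry": 0,"rz": 0,"grip": 1},
    {"tx": -0.033,"ty": -0.25,"tz": 0,"rx": 0,"ry": 0,"rz": 0,"grip": 1},
    {"tx": 0,"ty": 0,"tz": 0,"rx": 0,"ry": 0,"rz": 0,"grip": 1}
  ]
}}

```text
clock: 10.25
tcp_pos: [0.5814, -0.0373, 0.2493]
orientation: [0.196, 3.135, -0.0]
contact_force: [-0.4, -0.8, -6.3]
grip_width: 0.0094
```

```bash
python3 chk.py s5
```

```text
[ 0.5814 -0.0373  0.2493] [ 0.196  3.135 -0.   ] [-0.4 -0.8 -6.3] tester frame tcp [ 97.2  -0.7 249.3]
plate face X 101.7 Y [-20.2  18.3]
plate top 238.8
```

View pics/s5.png

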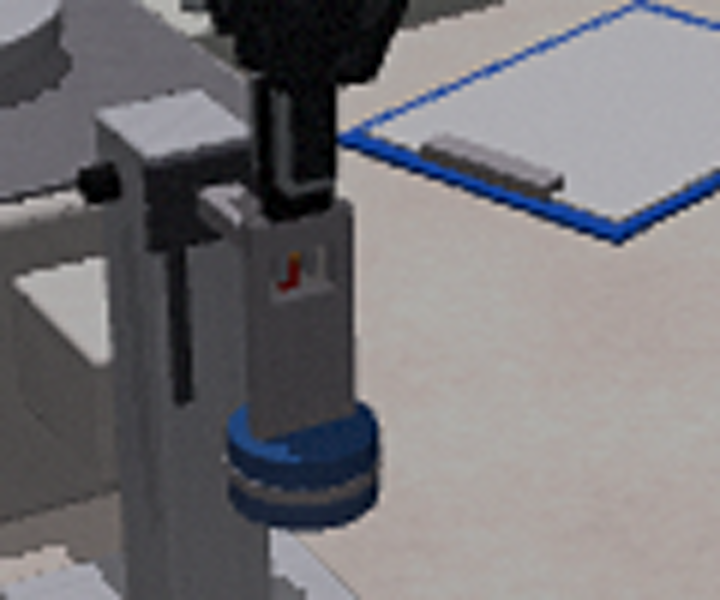

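Request:
{"method": "drive_tool", "body": {
  "commands": [
    {"tx": -0.033,"ty": -0.25,"tz": 0,"rx": 0,"ry": 0,"rz": 0,"grip": 1},
    {"tx": -0.033,"ty": -0.25,"tz": 0,"rx": 0,"ry": 0,"rz": 0,"grip": 1},
    {"tx": -0.033,"ty": -0.25,"tz": 0,"rx": 0,"ry": 0,"rz": 0,"grip": 1},
    {"tx": 0,"ty": 0,"tz": 0,"rx": 0,"ry": 0,"rz": 0,"grip": 1}
  ]
}}

```text
clock: 10.8
tcp_pos: [0.5793, -0.0523, 0.2493]
orientation: [-0.196, -3.135, 0.001]
contact_force: [-0.3, 0.5, -7.7]
grip_width: 0.0091
```

Request:
{"method": "drive_tool", "body": {
  "commands": [
    {"tx": -0.033,"ty": -0.25,"tz": 0,"rx": 0,"ry": 0,"rz": 0,"grip": 1},
    {"tx": -0.033,"ty": -0.25,"tz": 0,"rx": 0,"ry": 0,"rz": 0,"grip": 1},
    {"tx": 0,"ty": 0,"tz": 0,"rx": 0,"ry": 0,"rz": 0,"grip": 1}
  ]
}}

```text
clock: 11.18
tcp_pos: [0.5781, -0.0619, 0.2494]
orientation: [0.195, 3.135, 0.0]
contact_force: [-0.3, -0.1, -6.4]
grip_width: 0.0091
```

```bash
python3 chk.py s6
```

```text
[ 0.5781 -0.0619  0.2494] [0.195 3.135 0.   ] [-0.3 -0.1 -6.4] tester frame tcp [ 72.3  -0.7 249.4]
plate face X 77.0 Y [-20.3  19.9]
plate top 238.6
```

View pics/s6.png

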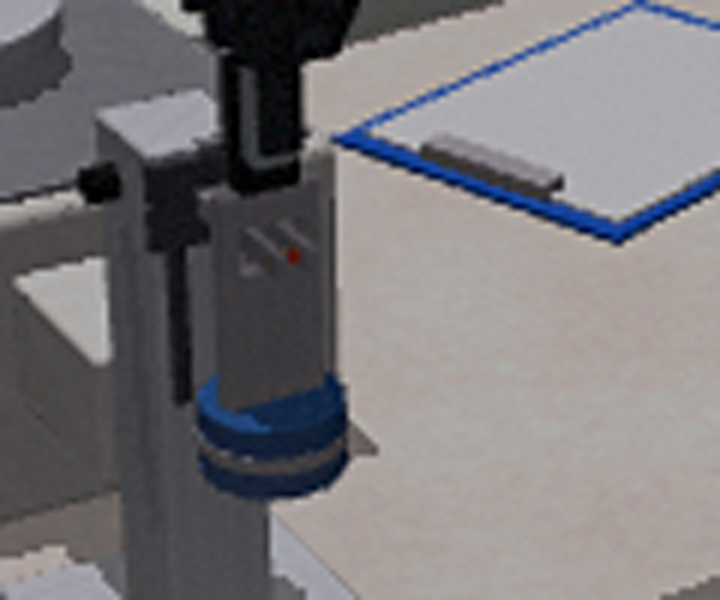

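Request:
{"method": "drive_tool", "body": {
  "commands": [
    {"tx": -0.025,"ty": -0.2,"tz": 0,"rx": 0,"ry": 0,"rz": 0,"grip": 1},
    {"tx": -0.025,"ty": -0.2,"tz": 0,"rx": 0,"ry": 0,"rz": 0,"grip": 1},
    {"tx": -0.025,"ty": -0.2,"tz": 0,"rx": 0,"ry": 0,"rz": 0,"grip": 1},
    {"tx": -0.025,"ty": -0.2,"tz": 0,"rx": 0,"ry": 0,"rz": 0,"grip": 1},
    {"tx": -0.025,"ty": -0.2,"tz": 0,"rx": 0,"ry": 0,"rz": 0,"grip": 1},
    {"tx": 0,"ty": 0,"tz": 0,"rx": 0,"ry": 0,"rz": 0,"grip": 1},
    {"tx": 0,"ty": 0,"tz": 0,"rx": 0,"ry": 0,"rz": 0,"grip": 1},
    {"tx": 0,"ty": 0,"tz": 0,"rx": 0,"ry": 0,"rz": 0,"grip": 1}
  ]
}}

```text
clock: 12.22
tcp_pos: [0.5757, -0.0812, 0.2493]
orientation: [-0.193, -3.136, -0.0]
contact_force: [0.1, 0.0, -6.3]
grip_width: 0.0092
```

```bash
python3 chk.py s7
```

```text
[ 0.5757 -0.0812  0.2493] [-0.193 -3.136 -0.   ] [ 0.1  0.  -6.3] tester frame tcp [ 52.9  -0.8 249.3]
plate face X 57.4 Y [-20.7  17. ]
plate top 238.9
```

View pics/s7.png

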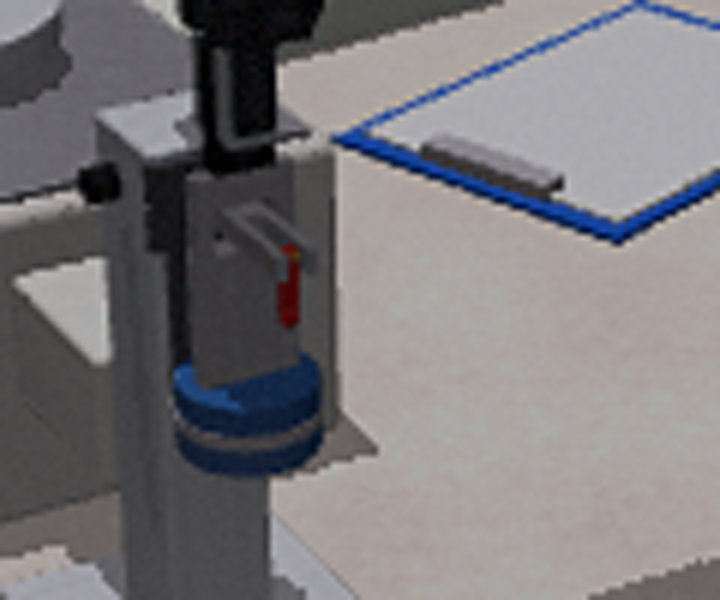

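Request:
{"method": "drive_tool", "body": {
  "commands": [
    {"tx": 0,"ty": 0,"tz": -0.05,"rx": 0,"ry": 0,"rz": 0,"grip": 1},
    {"tx": 0,"ty": 0,"tz": -0.05,"rx": 0,"ry": 0,"rz": 0,"grip": 1},
    {"tx": 0,"ty": 0,"tz": -0.05,"rx": 0,"ry": 0,"rz": 0,"grip": 1},
    {"tx": 0,"ty": 0,"tz": 0,"rx": 0,"ry": 0,"rz": 0,"grip": 1}
  ]
}}

```text
clock: 12.78
tcp_pos: [0.5757, -0.0815, 0.2464]
orientation: [0.194, 3.135, 0.0]
contact_force: [0.0, 0.1, -5.4]
grip_width: 0.0094
```

Request:
{"method": "drive_tool", "body": {
  "commands": [
    {"tx": 0,"ty": 0,"tz": -0.04,"rx": 0,"ry": 0,"rz": 0,"grip": 1},
    {"tx": 0,"ty": 0,"tz": 0,"rx": 0,"ry": 0,"rz": 0,"grip": 1}
  ]
}}

```text
clock: 13.02
tcp_pos: [0.5758, -0.0815, 0.2463]
orientation: [0.194, 3.135, 0.0]
contact_force: [-2.2, 0.5, 2.2]
grip_width: 0.0089
```

Request:
{"method": "drive_tool", "body": {
  "commands": [
    {"tx": 0,"ty": 0,"tz": 0.01,"rx": 0,"ry": 0,"rz": 0,"grip": 1},
    {"tx": 0,"ty": 0,"tz": 0,"rx": 0,"ry": 0,"rz": 0,"grip": 1}
  ],
  "grip_force": 20
}}

```text
clock: 13.28
tcp_pos: [0.5758, -0.0815, 0.2462]
orientation: [0.194, 3.135, 0.0]
contact_force: [-2.9, 0.1, 4.0]
grip_width: 0.0093
```

```bash
python3 chk.py s8
```

```text
[ 0.5758 -0.0815  0.2462] [0.194 3.135 0.   ] [-2.9  0.1  4. ] tester frame tcp [ 52.6  -1.  246.2]
plate face X 56.9 Y [-20.6  16.3]
plate top 235.7
```

View pics/s8.png

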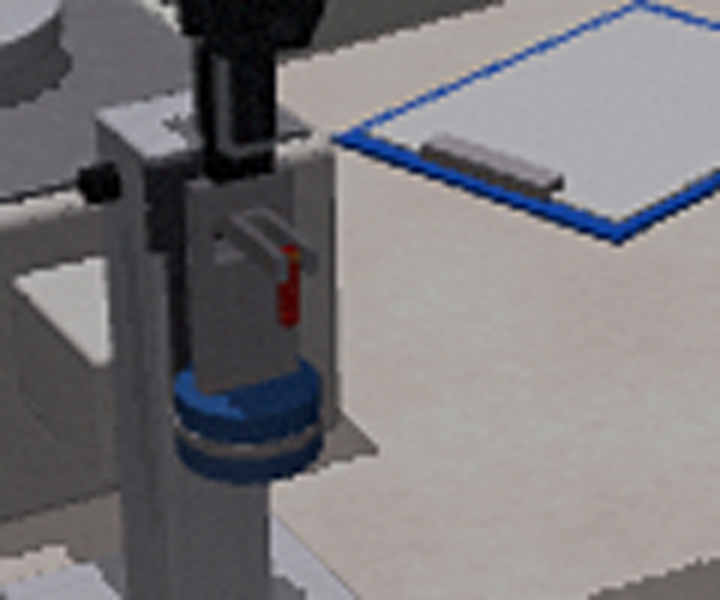

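Request:
{"method": "drive_tool", "body": {
  "commands": [
    {"tx": 0,"ty": 0,"tz": 0.02,"rx": 0,"ry": 0,"rz": 0,"grip": 1},
    {"tx": 0,"ty": 0,"tz": 0,"rx": 0,"ry": 0,"rz": 0,"grip": 1},
    {"tx": 0,"ty": 0,"tz": 0,"rx": 0,"ry": 0,"rz": 0,"grip": 1}
  ]
}}

```text
clock: 13.7
tcp_pos: [0.5758, -0.0815, 0.2462]
orientation: [0.194, 3.135, 0.0]
contact_force: [-2.8, 0.9, 3.0]
grip_width: 0.009
```

Request:
{"method": "drive_tool", "body": {
  "commands": [
    {"tx": 0,"ty": 0,"tz": 0.02,"rx": 0,"ry": 0,"rz": 0,"grip": 1},
    {"tx": 0,"ty": 0,"tz": 0,"rx": 0,"ry": 0,"rz": 0,"grip": 1},
    {"tx": 0,"ty": 0,"tz": 0,"rx": 0,"ry": 0,"rz": 0,"grip": 1}
  ]
}}

```text
clock: 14.08
tcp_pos: [0.5757, -0.0815, 0.2463]
orientation: [0.194, 3.136, -0.0]
contact_force: [0.2, 0.3, 1.4]
grip_width: 0.0094
```

Request:
{"method": "drive_tool", "body": {
  "commands": [
    {"tx": 0,"ty": 0,"tz": 0.01,"rx": 0,"ry": 0,"rz": 0,"grip": 0.7},
    {"tx": 0,"ty": 0,"tz": 0,"rx": 0,"ry": 0,"rz": 0,"grip": 0.6},
    {"tx": 0,"ty": 0,"tz": 0,"rx": 0,"ry": 0,"rz": 0,"grip": 0.4},
    {"tx": 0,"ty": 0,"tz": 0,"rx": 0,"ry": 0,"rz": 0,"grip": 0.3},
    {"tx": 0,"ty": 0,"tz": 0,"rx": 0,"ry": 0,"rz": 0,"grip": 0.3}
  ]
}}

```text
clock: 14.7
tcp_pos: [0.5757, -0.0815, 0.2467]
orientation: [0.194, 3.135, 0.0]
contact_force: [-0.7, -0.6, 0.5]
grip_width: 0.0295
```

```bash
python3 chk.py s9
```

```text
[ 0.5757 -0.0815  0.2467] [0.194 3.135 0.   ] [-0.7 -0.6  0.5] tester frame tcp [ 52.6  -0.8 246.7]
plate face X 57.3 Y [-20.6  15.1]
plate top 236.0
```

View pics/s9.png

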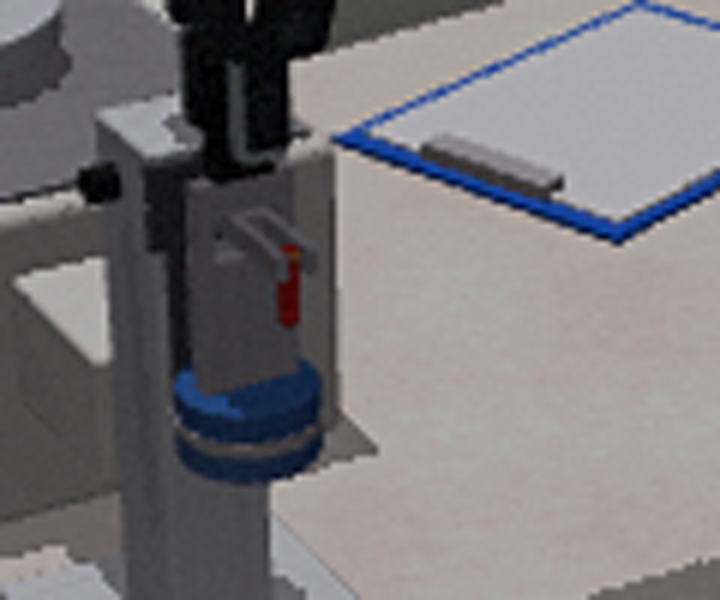

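Released and still hanging. Retreat straight up.

Request:
{"method": "drive_tool", "body": {
  "commands": [
    {"tx": 0,"ty": 0,"tz": 0.2,"rx": 0,"ry": 0,"rz": 0,"grip": 0.2},
    {"tx": 0,"ty": 0,"tz": 0.4,"rx": 0,"ry": 0,"rz": 0,"grip": 0.2},
    {"tx": 0,"ty": 0,"tz": 0.5,"rx": 0,"ry": 0,"rz": 0,"grip": 0.2},
    {"tx": 0,"ty": 0,"tz": 0.7,"rx": 0,"ry": 0,"rz": 0,"grip": 0.2},
    {"tx": 0,"ty": 0,"tz": 0.8,"rx": 0,"ry": 0,"rz": 0,"grip": 0.2},
    {"tx": 0,"ty": 0,"tz": 0.8,"rx": 0,"ry": 0,"rz": 0,"grip": 0.2},
    {"tx": 0,"ty": 0,"tz": 0.8,"rx": 0,"ry": 0,"rz": 0,"grip": 0.2},
    {"tx": 0,"ty": 0,"tz": 0.5,"rx": 0,"ry": 0,"rz": 0,"grip": 0.2},
    {"tx": 0,"ty": 0,"tz": 0,"rx": 0,"ry": 0,"rz": 0,"grip": 0.2},
    {"tx": 0,"ty": 0,"tz": 0,"rx": 0,"ry": 0,"rz": 0,"grip": 0.2}
  ]
}}

```text
clock: 16.0
tcp_pos: [0.5753, -0.0814, 0.3401]
orientation: [-0.194, -3.135, 0.0]
contact_force: [-1.2, -0.3, 0.3]
grip_width: 0.034
```

```bash
python3 chk.py s10; sleep 0; cp pics/s10.png /tmp/; python3 chk.py s11; python3 -c "
import cv2;a=cv2.imread('pics/s10.png').astype(int);b=cv2.imread('pics/s11.png').astype(int);print(abs(a-b).mean())"
```

```text
[ 0.5753 -0.0814  0.3401] [-0.194 -3.135  0.   ] [-1.2 -0.3  0.3] tester frame tcp [ 52.6  -0.5 340.1]
plate face X 57.0 Y [-20.7  14.6]
plate top 235.8
[ 0.5753 -0.0814  0.34  ] [-0.194 -3.134  0.   ] [-0.9 -0.8 -0.3] tester frame tcp [ 52.6  -0.4 340. ]
plate face X 57.3 Y [-20.4  17.4]
plate top 236.1
1.2183086419753086
```

View pics/s11.png

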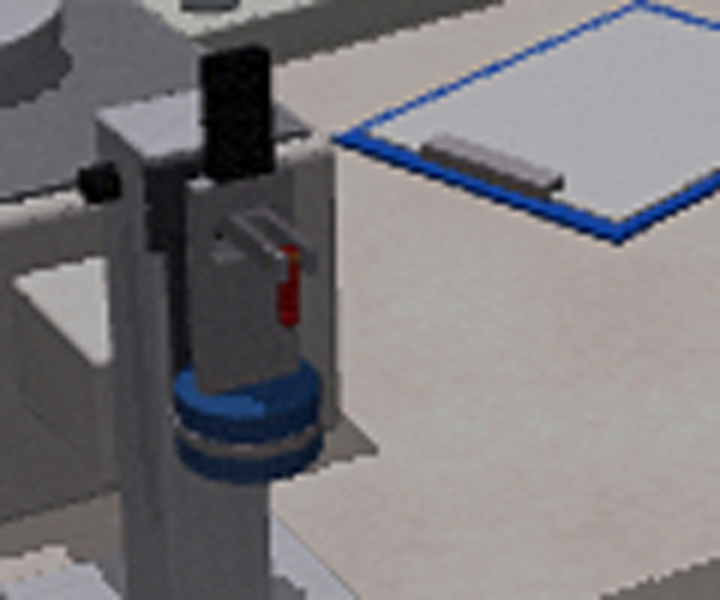

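The weight hangs upright and still, the keeper is shut outside the plate, and the gripper is well clear.

```bash
python3 -c "
from bench import workorder; print(workorder.hand_in())"
```

```text
the job is handed in; nothing more can be done
None
```

The blue weight is hanging by itself on the tester's peg with the red keeper shut on the outer side of the plate. I handed the job in at about 16 s; the hand-in reports no verdict.

I gripped the weight by its black tab, lifted it and pushed the eye along the peg. The pictures showed the keeper swinging up and then falling shut with the eye about 53 mm out from the column. I lowered it in sub-millimetre steps until the wrist force showed the peg taking the load. Then I eased the pressure off, let go and lifted straight up.

**Last checks:**
- **Position:** the plate's outer face is about 57 mm out from the column. The camera put its centre 1.5 to 3 mm off the peg's line, a reading skewed by partial occlusion; the tool was within 1 mm when I let go.
- **Stillness:** the last two pictures are nearly identical, and the weight looks upright.
- **Forces:** the tool felt at most about 4 N upward while setting down, so the peg carried roughly 11 N at most in my readings. That is under the 25 N limit.
- **Arm:** the gripper finished with its tip about 60 mm above the tab, touching nothing.

**Oddities:**
- While setting down there was also a brief sideways force of about 3 N. It disappeared when I eased the pressure off, before I let go.
- The first two move calls were refused before anything moved.

I did not re-measure the yellow weight, the bottle or the tray at the end. The arm's path stayed clear of all three.

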